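Square a glass counting plate into the corner of its reading stage

ROBOT

A 6-joint arm with a two-finger parallel gripper is mounted at the origin on a cart in front of the work surface, level with it; the furniture and walls round the work are solid. World frame = base frame: x ahead of the robot, y to its left, z up, the work surface at z = 0. Lengths are in mm, angles in rad, forces in N, time in s.
With the tool pointing down it reaches from about 225 to 875 mm from the base axis. Payload 3.4 kg.
Tool frame: the origin (TCP) lies at the very end of the fingers, on their centre line; the grasp point (between the pads) lies 19 mm behind it (robot.grip_depth is the distance from the TCP to the grasp point, in mm); z points along the fingers, y is the line along which they close (so a half turn about z gives the same grasp; the last joint's range is limited). The gripper opens to 85 mm and grips with 20 to 120 N. Pads are 22 mm wide; open, the fingers measure 114 mm over their backs; the gripper's body (76 mm by 85 mm) begins 54 mm behind the grasp point. The pads swing forward as they close: fully open they stand 13 mm farther back than shut.
Start: joints at [-1.356, 0.276, 1.505, -0, 1.361, -0.121], TCP at [189.477, -542.919, 231.328] pointing down, gripper open.
Joint ranges: [-2.89, 2.89], [-0.75, 2.08], [0.22, 2.7], [-1.18, 4.32], [0.11, 2.71], [-2.7, 2.7]. Speed limits (rad/s): [2.57, 2.57, 3.14, 3.14, 3.14, 3.14].

INTERFACE

Orientations are given as a unit quaternion [w, x, y, z].
In Python, from bench import robot gives the robot as it stands. The module is installed in compiled form; this text tells all that it offers.
- The arm moves only by the shell command python3 -m crank 'ROWS' [FORCE]. ROWS is JSON, a list of rows, each a list of 7 numbers: the turn, a rotation vector about the world's x, y, z in degrees, then the shift along the world's x, y, z in m, then the finger opening in m, from 0 to 0.0854. In form: [[ax, ay, az, tx, ty, tz, claw], ...]. A call has 1 to 12 rows; each row is the pose to reach, as a shift and turn from the pose commanded when the call began; what a row does not reach only later rows make up. A row lasts 1/10 s, in which the tool goes at most 50 mm and 8.59 degrees, less where a joint would pass 70% of its speed; a pose out of reach is approached as far as the arm can. A call with a gripper value outside its range is refused whole. The fingers move at their own pace and stop on an object; FORCE is the grip in N (left out, the last holds). Time passes only in rows, so rows that repeat a pose let the fingers close. It gives the time, the measured TCP pose, the force, the opening and the grip force at its end, in the units of the state.
- robot.read_state(): the state, without advancing time (a new reading comes with each control period).
- robot.capture(name): name is "scene" or "side" or "wrist"; returns the picture (384x512x3 uint8, red, green, blue); there is no depth.
- robot.camera_info(name): a dict with "intrinsics" (3x3 intrinsics, pixels), "position" and "rotation" of the camera in the world. Camera axes: x right, y up, looking along -z (the intrinsics and any distortion apply to the point x, -y, -z); pixel columns grow to the right and rows downward; lengths in mm; the calibration is good to about 2 mm. A picture is of the moment at which its call begins: read the wrist's pose just before it. camera_info takes no time and is no camera call; for the wrist camera it gives the pose at the moment of the call.
- robot.sign_off(): hands the job in; it is judged then, once.
The state is a dict: "time_s": time; "qpos": joint angles; "dq": joint speeds; "tau": joint torques, N m; "eef_pos": TCP position; "tool_rot": TCP orientation; "wrist_force": force on the tool from outside, world axes, zero at the start; "wrist_torque": the same for the moment, N m; "width": finger opening in mm; "grip_force": force on a finger pad.
Only numpy, scipy, OpenCV 4.12 (cv2) and the standard library are available. Lean on these libraries where they do the work, as an engineer would, in place of code of your own. Each camera call takes 0.05 s, during which the arm holds its last target. There are 200 camera calls.

TASK

Take the red-handled nudging stick out of its holder and, touching the green glass counting plate with the stick only, slide the plate over the reading stage: first until its long edge bears firmly against the far rail, then until its short edge bears just as firmly against the left rail, so that it finally lies flush on both rails. Feel for the rails and press gently (a few newtons, never as much as 12 N), for the glass chips. Then stand the stick upright in its holder again, and leave the other things on the bench where they are.

Things in the scene. Friction and masses are not known exactly. Their poses are not given: they have to be found in the camera images.
- stage_corner (a point): Inner corner of the reading stage on its top face, 12 mm above the bench, where the planes of the rails' inner faces meet: far rail's face is the plane x = 0, left rail's face the plane y = 0. +x points to the far rail, +y to the left rail, z up. The far rail runs along y from -166 to +6 mm, the left rail along x from -140 to -6 mm. Home, the plate's centre is at x = -30, y = -45 mm.
- stage: The reading stage, fixed to the bench (place and yaw vary): dark steel base plate, 150 mm along x, 180 mm along y, top 12 mm above the bench, with two aluminium rails 12 mm wide and 8 mm tall on its far (+x) and left (+y) sides. Origin on the bench under its middle, axes as stage_corner, which lies at x = +60, y = +76, z = +12 mm.
- plate_center (a point): Centre, half-way up, of the flat green glass counting plate with a white grid: 60 mm along its x, 90 mm along its y, 8 mm thick, about 0.11 kg, friction about 0.3, lying loose on the stage. At the start it is some 15 to 55 mm short of both rails and turned up to 0.28 rad from the stage; home, its axes are parallel to the stage's.
- plate: The same glass plate; origin at the centre of its underside.
- nudger_center (a point): Point to grasp on the axis of the upright nudging stick, 40 mm above its flat foot, 44 mm above the bench in the holder. 84 mm tall, 0.05 kg: white shaft 12 mm in diameter (foot to 16 mm), steel collar 18 mm in diameter (16 to 20 mm), red handle 16 x 16 mm square (20 to 80 mm), faces along x and y. It stands loosely, a few mm off the hole's centre.
- nudger: The same stick; origin at the centre of its foot.
- holder_hole0 (a point): Mouth centre, 20 mm above the bench, of the round hole in the stick's holder, a grey block 64 x 64 x 20 mm fixed to the bench (place and yaw vary). Hole 17 mm in diameter, 2 mm chamfer, 16 mm deep, floor 4 mm above the bench. The stick's handle is square to the block within 0.1 rad.
- sample_jar_3: Sample jar with white lid, 48 mm in diameter, 57 mm tall, loose; a bystander.
- beaker: Small glass beaker, 53 mm in diameter, 71 mm tall, loose; a bystander.
- stopper_1: Red-brown rubber stopper, 23 mm in diameter, 28 mm tall, loose; a bystander.
There are look-alikes about, which are no part of the job. Of the things like the nudger, leave any that is yellow; of the rest the smaller one is meant.

How it is judged (in metres and radians):
On the way, in this order (a step that is already met when the one before it is completed fails the run):
1. the stick is lifted out of its holder (height (world z) of nudger_center above 0.075 m), for 0.1 s.
2. with the stick, the plate's long edge is pressed flush against the far rail (x of plate_center in the frame of stage_corner above -0.0325 m and angle between the x axis of plate_center and the x axis of stage_corner, either way round below 0.03 rad and contact force between plate and nudger above 2.5 N and y of plate_center in the frame of stage_corner below -0.0485 m), for 0.1 s.
3. then with the stick its short edge is pressed flush against the left rail (y of plate_center in the frame of stage_corner above -0.0475 m and contact force between plate and nudger above 2.5 N), for 0.1 s.
At the end, for the whole second after the job is handed in: The plate lies at rest on the stage, its centre within 1.6 mm of home towards either rail, square to the rails within 0.02 rad; the stick stands released and at rest in its holder, within 6 mm of the hole's centre and 0.12 rad of upright (x of plate_center in the frame of stage_corner above -0.0316 m and y of plate_center in the frame of stage_corner above -0.0466 m and angle between the x axis of plate_center and the x axis of stage_corner, either way round below 0.02 rad and horizontal distance between nudger_center and holder_hole0 below 0.006 m and height (world z) of nudger_center below 0.05 m and angle between nudger_center's own z axis and vertical below 0.12 rad and linear speed of each of plate, nudger below 0.01 m/s); the robot touches nothing.
It fails at once if the stick pushes the plate with more than 12 N (contact force between plate and nudger above 12 N).
It fails at once if the gripper or the arm touches the plate (contact force between plate and the fingers above 0.3 N or contact force between plate and the arm above 0.3 N).
It fails at once if the plate is tipped (angle between plate_center's own z axis and vertical above 0.12 rad).
It fails at once if a bystander is disturbed (distance of any of sample_jar_3, beaker, stopper_1 from where it was at the start of the episode above 0.015 m).
It also fails if it takes over 69 s, if anything falls off the work surface, if the arm or the gripper's body presses on something with over 40 N, if the wrist force passes 120 N, or if a joint passes its speed limit or range.

## Working session

There is one attempt and no reset: what is moved stays moved. The work goes in short steps, Python scripts to look and compute and a shell command to move; the robot and the scene stay as the last step left them, time stands still between calls to the robot, and variables do not carry over. Pictures are saved under pics/ and viewed, at most 10 in all, crops included, and the job is handed in when it is done.

```bash
mkdir -p pics; cat > h.py <<'E'
import numpy as np,cv2
from bench import robot
def snap(n,f):
    i=robot.camera_info(n); im=robot.capture(n); cv2.imwrite(f'pics/{f}.png',im[:,:,::-1]); np.savez(f'pics/{f}.npz',K=i['intrinsics'],p=i['position'],R=i['rotation']); return im
def ray(f,u,v,z):
    d=np.load(f'pics/{f}.npz');K,p,R=d['K'],d['p'],d['R']
    c=np.linalg.solve(K,[u,v,1.]);w=R@np.array([c[0],-c[1],-c[2]])
    return p+w*(z-p[2])/w[2]
def proj(f,P):
    d=np.load(f'pics/{f}.npz');K,p,R=d['K'],d['p'],d['R']
    c=R.T@(np.array(P,float)-p);q=K@np.array([c[0],-c[1],-c[2]]);return q[:2]/q[2]
E
python3 - <<'E'
from h import *
a=snap('scene','s0');b=snap('side','d0')
for n in('scene','side'):
    i=robot.camera_info(n);print(i)
E
```

```text
{'intrinsics': array([[463.72283736,   0.        , 258.88498263],
       [  0.        , 463.72283736, 182.02781425],
       [  0.        ,   0.        ,   1.        ]]), 'position': array([210.53279458, 691.40443088, 607.17863472]), 'rotation': array([-0.22036818, -0.11141296,  0.43098471,  0.86791543])}
{'intrinsics': array([[476.78353272,   0.        , 254.2916238 ],
       [  0.        , 476.78353272, 196.70961306],
       [  0.        ,   0.        ,   1.        ]]), 'position': array([ 324.44265801, -802.08442142,  794.12108959]), 'rotation': array([ 0.90075071,  0.41842451, -0.05386463, -0.10328453])}
```

View pics/s0.png

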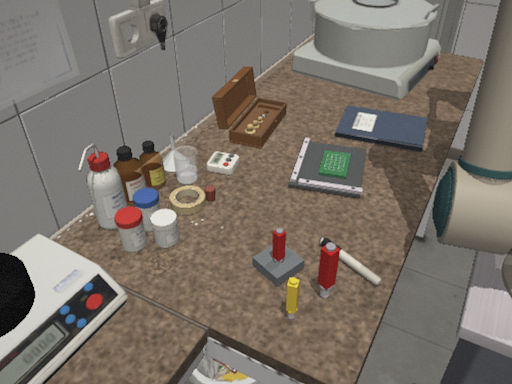

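View pics/d0.png

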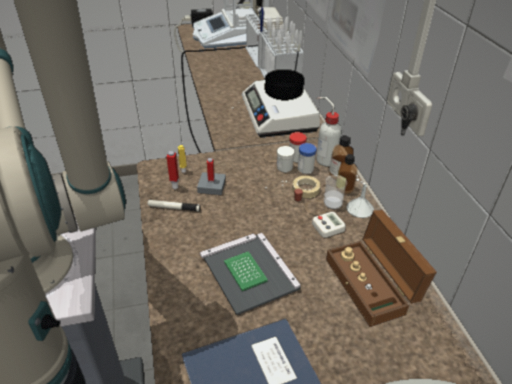

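The scene view shows three stick-like things: a red one in the grey holder (279,245), a bigger red one (328,270) and a yellow one (292,297). The smaller red one, in the holder, is meant. The stage is at about (330,165) in the scene view and (250,272) in the side view. I'll check both in close crops.

```bash
python3 - <<'E'
import re
s=open('h.py').read()
s=s.replace("R=i['rotation'])","R=Rotation.from_quat(np.roll(i['rotation'],-1)).as_matrix())").replace("import numpy as np,cv2","import numpy as np,cv2\nfrom scipy.spatial.transform import Rotation")
open('h.py','w').write(s)
import cv2,numpy as np
from h import *
for n,f in(('scene','s0'),('side','d0')):
    i=robot.camera_info(n);np.savez(f'pics/{f}.npz',K=i['intrinsics'],p=i['position'],R=Rotation.from_quat(np.roll(i['rotation'],-1)).as_matrix())
a=cv2.imread('pics/s0.png')[215:305,245:345];b=cv2.imread('pics/d0.png')[225:315,195:305]
a=cv2.resize(a,(400,360),interpolation=cv2.INTER_CUBIC);b=cv2.resize(b,(400,327),interpolation=cv2.INTER_CUBIC)
# scale 4 ; 3.636
o=np.zeros((360,800,3),np.uint8);o[:,:400]=a;o[:327,400:]=b
cv2.imwrite('pics/c0.png',o)
for p in((255,265),(280,280),(302,262),(279,250)):print(p,ray('s0',*p,20).round())
for p in((204,176),(225,178),(222,193),(198,192)):print(p,ray('d0',*p,20).round())
E
```

```text
(255, 265) [478. 219.  20.]
(280, 280) [426. 229.  20.]
(302, 262) [410. 175.  20.]
(279, 250) [458. 168.  20.]
(204, 176) [434. 203.  20.]
(225, 178) [487. 182.  20.]
(222, 193) [468. 123.  20.]
(198, 192) [409. 140.  20.]
```

View pics/c0.png

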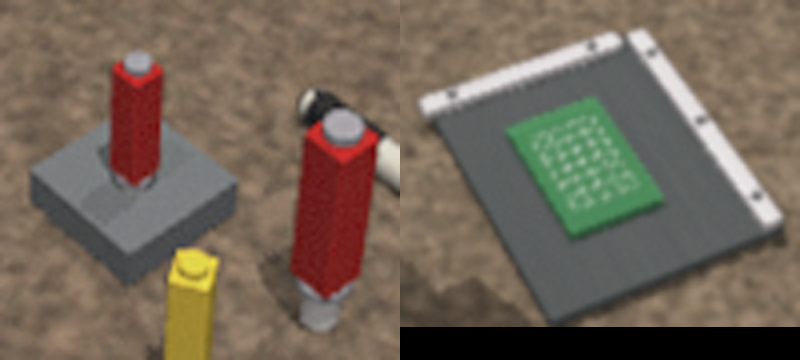

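The crop shows the smaller red stick in the grey holder, next to the bigger loose red one and the yellow one, so the choice holds. On the right is the stage: left rail along the top (crop 420,105 to 620,40), far rail at right (630,35 to 775,220), plate in the middle.

```bash
python3 - <<'E'
from h import *
A=lambda x,y:ray('s0',245+x/4-.4,215+y/4-.4,20)
c=[A(32,178),A(128,252),A(237,183)]
print('holder',np.round(c),'ctr',((c[0]+c[2])/2).round(), 'stick top',ray('s0',245+138/4-.4,215+62/4-.4,88).round(1))
print('stick top side',ray('d0',210,160,88).round(1))
B=lambda x,y,z:ray('d0',195+(x-400)/3.636-.4,225+y/3.636-.4,z).round(1)
print('far rail inner top', B(630,40,20),B(763,228,20));print('left rail inner', B(430,114,20),B(622,50,20))
print('plate',[B(*p,20) for p in((506,129),(592,97),(664,198),(578,232))])
print('base',B(555,322,12),B(780,232,12))
print(robot.read_state()['tool_rot'],robot.camera_info('wrist'))
E
```

```text
holder [[488. 209.  20.]
 [433. 227.  20.]
 [409. 170.  20.]] ctr [448. 190.  20.] stick top [449.  188.6  88. ]
stick top side [449.7 176.8  88. ]
far rail inner top [520.9 -46.2  20. ] [ 558.7 -209.3   20. ]
left rail inner [388.2 -81.   20. ] [513.9 -53.8  20. ]
plate [array([ 430.7, -103.1,   20. ]), array([486.6, -89. ,  20. ]), array([ 509.5, -175.6,   20. ]), array([ 456. , -188.8,   20. ])]
base [ 431.9 -240.    12. ] [ 569.7 -208.1   12. ]
[-8.23866940e-04  9.85937767e-01  1.67110859e-01 -4.10775598e-05] {'intrinsics': array([[273.36492177,   0.        , 256.04190257],
       [  0.        , 273.36492177, 190.86819325],
       [  0.        ,   0.        ,   1.        ]]), 'position': array([ 256.03611656, -519.69788251,  373.22991775]), 'rotation': array([ 0.80767993, -0.1136314 ,  0.0811593 , -0.57284745])}
```

```bash
python3 - <<'E'
from h import *
print('big',ray('s0',324,292,0).round(),'yellow',ray('s0',291,314,0).round(),'marker',ray('s0',325,243,8).round(),ray('s0',377,278,8).round())
for z in(80,100,120):print(z,ray('s0',331,247,z).round())
E
python3 -m crank '[[0,0,8,0.02,0.05,0,0.0854],[0,0,16,0.04,0.10,0,0.0854],[0,0,24,0.06,0.15,0,0.0854],[0,0,32,0.08,0.2,0,0.0854],[0,0,40,0.1,0.25,0,0.0854],[0,0,48,0.12,0.3,0,0.06],[0,0,51,0.14,0.35,0,0.06],[0,0,51,0.16,0.4,0,0.06],[0,0,51,0.18,0.45,0,0.06],[0,0,51,0.2,0.49,0,0.06],[0,0,51,0.22,0.53,0,0.06],[0,0,51,0.23,0.57,0,0.06]]'
```

```text
big [358. 201.   0.] yellow [387. 267.   0.] marker [397. 102.   8.] [289. 138.   8.]
80 [363. 177.  80.]
100 [357. 196. 100.]
120 [351. 216. 120.]
time_s: 1.3
eef_pos: [415.6, 14.8, 231.3]
tool_rot: [0.0, 0.818, 0.575, 0.0]
wrist_force: [0.6, 0.1, -0.9]
width: 60.1
grip_force: 0.0
```

```bash

python3 -m crank '[[0,0,0,0.01,0.05,0,0.04],[0,0,0,0.02,0.1,-0.02,0.04],[0,0,0,0.033,0.14,-0.04,0.04],[0,0,0,0.033,0.165,-0.05,0.04],[0,0,0,0.033,0.17,-0.05,0.04],[0,0,0,0.033,0.17,-0.05,0.04]]'
python3 - <<'E'
from h import *
a=snap('wrist','w0');print(proj('w0',[449,185,20]),proj('w0',[449,185,88]))
cv2.imwrite('pics/w0v.png',cv2.resize(a[:,:,::-1],(800,600),interpolation=cv2.INTER_CUBIC))
E
```

```text
time_s: 1.9
eef_pos: [447.3, 183.3, 180.9]
tool_rot: [0.0, 0.817, 0.576, -0.001]
wrist_force: [-0.2, 0.1, 0.5]
width: 39.7
grip_force: 0.0
[256.55827314 174.0594045 ] [256.68126899 190.71140043]
```

View pics/w0v.png

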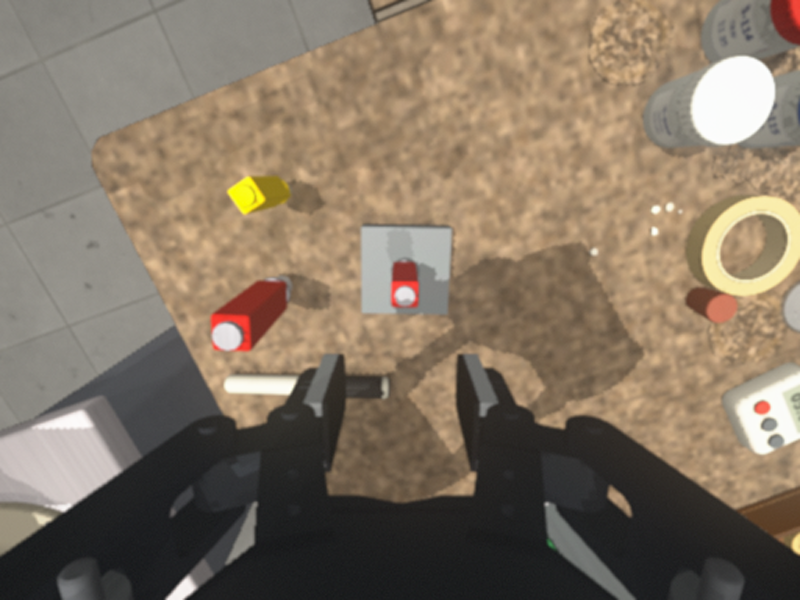

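The wrist view shows the holder block (centre 405,270) with the stick standing in it (knob at 405,295). The handle is nearly parallel to the image axes, and the marker lies below the holder at left.

```bash
python3 - <<'E'
from h import *
s=.64
c=[ray('w0',u*s,v*s,20) for u,v in((361,227),(451,227),(450,315),(361,314))]
print('hole',np.mean(c,0).round(1),'yaw',np.degrees([np.arctan2(*(c[1]-c[0])[1::-1]),np.arctan2(*(c[2]-c[3])[1::-1])]))
print('knob',ray('w0',405*s,295*s,88).round(1), 'handle bottom',ray('w0',404*s,265*s,30))
h=[ray('w0',u*s,v*s,84) for u,v in((391,307),(419,307))];print(np.round(h,1),np.degrees(np.arctan2(*(h[1]-h[0])[1::-1])))
print(robot.read_state()['eef_pos'])
E
```

```text
hole [452.3 183.8  20. ] yaw [-19.57617694 -20.2515737 ]
knob [451.7 185.9  88. ] handle bottom [453.46654773 191.08868262  30.        ]
[[441.2 180.7  84. ]
 [456.7 175.2  84. ]] -19.574031960179006
[447.64258295 182.4578838  181.38213984]
```

```bash

python3 -m crank '[[0,0,0,0.004,0.003,0,0.04],[0,0,0,0.004,0.003,-0.05,0.04],[0,0,0,0.004,0.003,-0.1,0.04],[0,0,0,0.004,0.003,-0.13,0.04],[0,0,0,0.004,0.003,-0.153,0.04],[0,0,0,0.004,0.003,-0.153,0.04],[0,0,0,0.004,0.003,-0.153,0.0],[0,0,0,0.004,0.003,-0.153,0.0],[0,0,0,0.004,0.003,-0.153,0.0],[0,0,0,0.004,0.003,-0.153,0.0]]' 40
```

```text
time_s: 2.95
eef_pos: [453.2, 186.0, 29.8]
tool_rot: [0.001, 0.818, 0.575, 0.002]
wrist_force: [0.7, -2.3, 5.3]
width: 15.8
grip_force: 41.3
```

```bash

python3 -m crank '[[0,0,0,0,0,0.05,0],[0,0,0,0,0,0.1,0],[0,0,0,0.0,-0.03,0.14,0],[0,0,0,0.0,-0.08,0.14,0],[0,0,0,0.005,-0.13,0.15,0],[0,0,0,0.01,-0.18,0.16,0],[0,0,0,0.013,-0.23,0.17,0],[0,0,0,0.017,-0.28,0.17,0],[0,0,0,0.017,-0.33,0.17,0],[0,0,0,0.017,-0.37,0.17,0],[0,0,0,0.017,-0.4,0.17,0],[0,0,0,0.017,-0.4,0.17,0]]' 60
python3 - <<'E'
from h import *
a=snap('wrist','w1');cv2.imwrite('pics/w1v.png',cv2.resize(a[:,:,::-1],(800,600),interpolation=cv2.INTER_CUBIC))
s=robot.read_state();print(s['eef_pos'],s['qpos'],s['wrist_force'])
E
```

```text
time_s: 4.15
eef_pos: [469.0, -218.2, 198.7]
tool_rot: [0.001, 0.819, 0.574, -0.0]
wrist_force: [0.3, 0.5, -0.1]
width: 15.3
grip_force: 59.8
[ 468.62090877 -215.73664986  198.50808268] [-5.66419645e-01  2.08486176e-01  1.68246312e+00  6.97463735e-05
  1.25016671e+00 -2.18377666e-01] [-0.909853   -0.29132988 -0.57694287]
```

View pics/w1v.png

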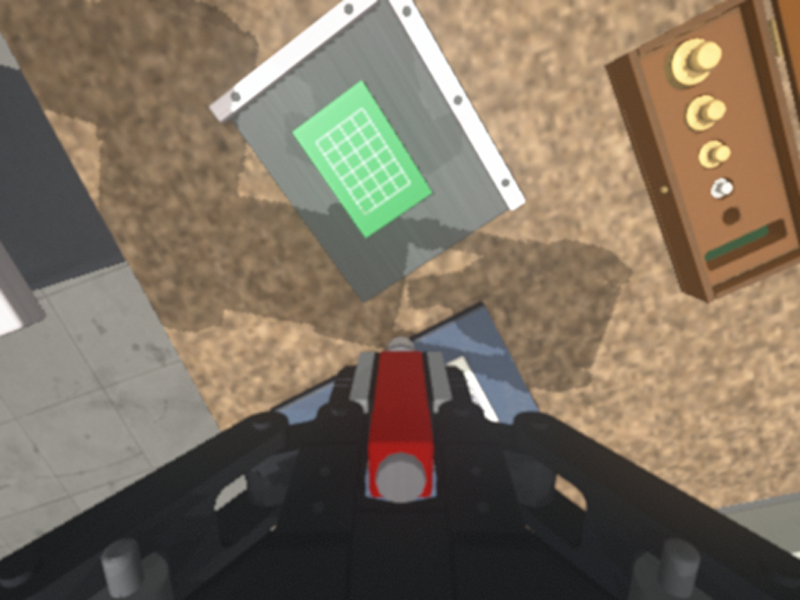

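The wrist view shows the stick held straight. The left rail's inner edge runs from (225,122) to (380,5), the far rail's inner edge from (385,8) to (510,211), and the plate's corners are at (293,131), (362,81), (432,192) and (366,237).

```bash
cat > st.py <<'E'
import numpy as np
# stage frame: corner C, yaw
C=None
E
python3 - <<'E'
from h import *
s=.64
r=lambda u,v,z=20:ray('w1',u*s,v*s,z)[:2]
f0,f1=r(385,8),r(510,211);l0,l1=r(225,122),r(380,5)
xf=(f1-f0);yawf=np.arctan2(xf[0],-xf[1]);xl=l1-l0;yawl=np.arctan2(xl[1],xl[0])
y=yawf*.55+yawl*.45
X=np.array([np.cos(y),np.sin(y)]);Y=np.array([-X[1],X[0]])
C=((f0+f1)/2@X)*X+((l0+l1)/2@Y)*Y
print(yawf,yawl,C)
P=[r(*p) for p in((293,131),(362,81),(432,192),(366,237))]
print('plate stage frame',[(round((p-C)@X,1),round((p-C)@Y,1)) for p in P])
c=np.mean(P,0);print('ctr',c,(c-C)@X,(c-C)@Y)
e=P[1]-P[0]+P[2]-P[3];print('plate yaw',np.arctan2(e[1],e[0]))
np.savez('st.npz',C=C,y=y)
print('foot seen',ray('w1',400*s,346*s,174).round(1))
print(robot.read_state()['eef_pos'])
E
```

```text
0.26178292785664703 0.22878202553057259 [520.28914099 -46.36853727]
plate stage frame [(np.float64(-97.5), np.float64(-30.1)), (np.float64(-38.8), np.float64(-31.2)), (np.float64(-39.2), np.float64(-119.8)), (np.float64(-98.1), np.float64(-119.6))]
ctr [ 472.32973559 -135.96608551] -68.40503149483419 -75.15701486703628
plate yaw 0.23484174613782083
foot seen [ 469.8 -217.5  174. ]
[ 468.62090877 -215.73664986  198.50808268]
```

```bash

python3 -m crank '[[0,0,0,-0.03,0.03,0,0],[0,0,0,-0.0435,0.07,0,0],[0,0,0,-0.0435,0.07,-0.05,0],[0,0,0,-0.0435,0.07,-0.1,0],[0,0,0,-0.0435,0.07,-0.138,0],[0,0,0,-0.0435,0.07,-0.138,0],[0,0,0,-0.0435,0.07,-0.138,0]]'
python3 - <<'E'
from h import *
a=snap('wrist','w2');cv2.imwrite('pics/w2v.png',cv2.resize(a[:,:,::-1],(800,600),interpolation=cv2.INTER_CUBIC))
s=robot.read_state();print(s['eef_pos'],s['wrist_force'])
E
```

```text
time_s: 4.9
eef_pos: [425.4, -143.3, 60.9]
tool_rot: [-0.0, 0.818, 0.576, 0.0]
wrist_force: [0.3, 1.1, -0.4]
width: 15.4
grip_force: 59.7
[ 426.57693591 -144.11398112   61.89839794] [ 0.73793363  0.29566496 -0.05928823]
```

View pics/w2v.png

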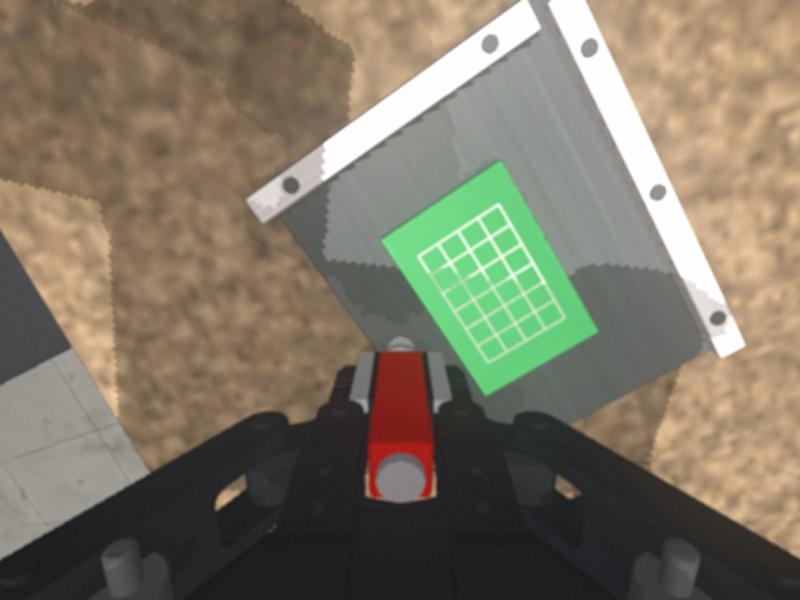

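The close view shows the stick short of the plate's near long edge. Plate corners are at (382,240), (500,161), (597,330) and (487,395), and the rails' inner edges run (263,222) to (540,28) and (550,2) to (719,356).

```bash
cat > st.py <<'E'
from h import *
def stage(f,F,L,Pp,s=.64):
    r=lambda p:ray(f,p[0]*s,p[1]*s,20)[:2]
    f0,f1,l0,l1=r(F[0]),r(F[1]),r(L[0]),r(L[1])
    d=f1-f0;yf=np.arctan2(d[0],-d[1]);d=l1-l0;yl=np.arctan2(d[1],d[0]);y=(yf+yl)/2
    X=np.array([np.cos(y),np.sin(y)]);Y=np.array([-X[1],X[0]])
    C=((f0+f1)/2@X)*X+((l0+l1)/2@Y)*Y
    P=[r(p) for p in Pp];c=np.mean(P,0);e=P[1]-P[0]+P[2]-P[3]
    T=lambda p:np.round([(p-C)@X,(p-C)@Y],1)
    print('yaws',yf,yl,'C',C,'plate',[T(p).tolist() for p in P],'ctr',c,T(c),'yaw',np.arctan2(e[1],e[0]))
    return C,X,Y,T
E
python3 - <<'E'
from st import *
C,X,Y,T=stage('w2',((550,2),(719,356)),((263,222),(540,28)),((382,240),(500,161),(597,330),(487,395)))
f=ray('w2',400*.64,346*.64,36)[:2];print('foot',f,T(f),'tcp',T(np.array([426,-143.8])))
E
```

```text
yaws 0.23207192206278382 0.2357376464602575 C [524.05308758 -43.31777232] plate [[-101.7, -34.1], [-43.2, -33.5], [-42.1, -122.0], [-100.8, -123.3]] ctr [ 472.20110897 -136.08790948] [-71.9 -78.2] yaw 0.2504113182786538
foot [ 426.08509531 -142.64390767] [-118.3  -73.9] tcp [-118.7  -75. ]
```

```bash

python3 -m crank '[[0,0,0,0,0,-0.012,0],[0,0,0,0,0,-0.021,0],[0,0,0,0,0,-0.021,0],[0,0,0,0,0,-0.021,0]]'
python3 -m crank '[[0,0,0,0.0039,0.0009,0,0],[0,0,0,0.0078,0.0019,0,0],[0,0,0,0.0117,0.0028,0,0],[0,0,0,0.0156,0.0037,0,0],[0,0,0,0.0195,0.0046,0,0],[0,0,0,0.0195,0.0046,0,0]]'
python3 -m crank '[[0,0,0,0.0039,0.0009,0,0],[0,0,0,0.0078,0.0019,0,0],[0,0,0,0.0117,0.0028,0,0],[0,0,0,0.0156,0.0037,0,0],[0,0,0,0.0195,0.0046,0,0],[0,0,0,0.0234,0.0056,0,0],[0,0,0,0.0234,0.0056,0,0],[0,0,0,0.0234,0.0056,0,0]]'
```

```text
time_s: 5.35
eef_pos: [425.9, -144.4, 40.2]
tool_rot: [0.001, 0.818, 0.575, 0.0]
wrist_force: [0.4, 0.6, -1.1]
width: 14.9
grip_force: 59.7
time_s: 5.95
eef_pos: [445.6, -139.5, 39.3]
tool_rot: [0.0, 0.818, 0.575, 0.0]
wrist_force: [-0.1, 0.1, -0.9]
width: 14.9
grip_force: 59.8
time_s: 6.75
eef_pos: [468.3, -133.9, 39.3]
tool_rot: [0.0, 0.818, 0.575, 0.0]
wrist_force: [-0.6, -0.2, -0.4]
width: 15.4
grip_force: 59.8
```

```bash
g(){ grep -E 'eef|wrist'; }
python3 -m crank '[[0,0,0,0.002,0.0005,0,0],[0,0,0,0.0029,0.0007,0,0],[0,0,0,0.0029,0.0007,0,0]]' |g
python3 -m crank '[[0,0,0,0.001,0.0002,0,0],[0,0,0,0.001,0.0002,0,0]]' |g
python3 -m crank '[[0,0,0,0.001,0.0003,0,0],[0,0,0,0.001,0.0003,0,0]]' |g
python3 - <<'E'
from h import *
a=snap('wrist','w3');cv2.imwrite('pics/w3v.png',cv2.resize(a[:,:,::-1],(800,600),interpolation=cv2.INTER_CUBIC))
E
```

```text
eef_pos: [471.1, -133.2, 39.3]
wrist_force: [-0.7, 0.6, 0.3]
eef_pos: [472.1, -133.0, 39.3]
wrist_force: [0.2, 0.4, -0.3]
eef_pos: [473.2, -132.7, 39.3]
wrist_force: [0.1, 0.1, 0.1]
```

View pics/w3v.png

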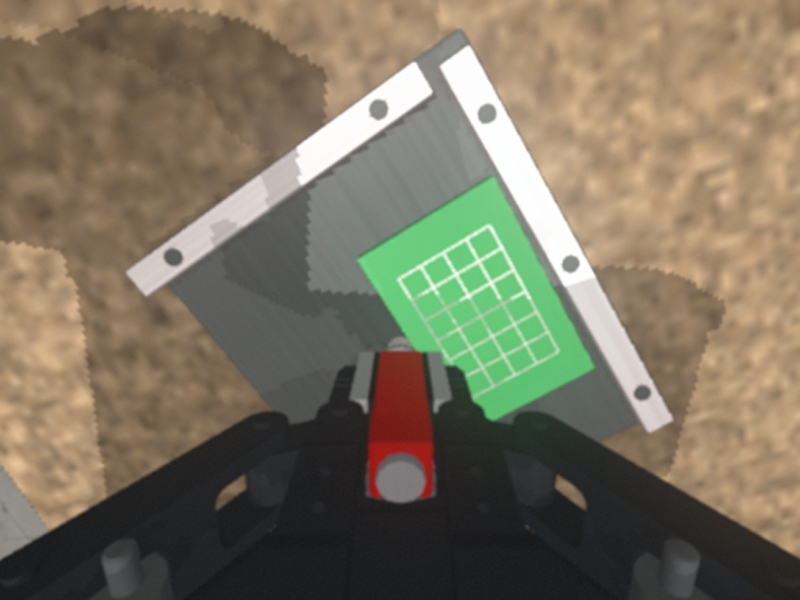

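The plate is nearly at the far rail: about 3 mm short at its left end (497,178) and about 6 mm at its right end (594,368). I'll go on in 1 mm steps.

```bash
g(){ grep -E 'eef|wrist'; }
python3 -m crank '[[0,0,0,0.001,0.0002,0,0],[0,0,0,0.001,0.0002,0,0]]' |g
python3 -m crank '[[0,0,0,0.001,0.0002,0,0],[0,0,0,0.001,0.0002,0,0]]' |g
python3 -m crank '[[0,0,0,0.001,0.0003,0,0],[0,0,0,0.001,0.0003,0,0]]' |g
```

```text
eef_pos: [474.2, -132.5, 39.3]
wrist_force: [0.1, -0.3, -0.3]
eef_pos: [475.2, -132.3, 39.3]
wrist_force: [-0.0, 0.9, -0.6]
eef_pos: [476.1, -132.0, 39.3]
wrist_force: [0.3, -0.7, -1.1]
```

```bash
g(){ grep -E 'eef|wrist'; }
python3 -m crank '[[0,0,0,0.0007,0.0002,0,0],[0,0,0,0.0007,0.0002,0,0]]' |g
python3 -m crank '[[0,0,0,0.0007,0.0002,0,0],[0,0,0,0.0007,0.0002,0,0]]' |g
python3 -m crank '[[0,0,0,0.0005,0.0001,0,0],[0,0,0,0.0005,0.0001,0,0]]' |g
```

```text
eef_pos: [476.8, -131.8, 39.3]
wrist_force: [-0.6, 0.3, -0.6]
eef_pos: [476.9, -131.7, 39.2]
wrist_force: [-2.2, -1.2, 0.6]
eef_pos: [477.0, -131.5, 39.2]
wrist_force: [-3.4, -1.8, 1.0]
```

```bash
g(){ grep -E 'eef|wrist'; }
python3 -m crank '[[0,0,0,0.0005,0.0001,0,0],[0,0,0,0.0005,0.0001,0,0],[0,0,0,0.0005,0.0001,0,0]]' |g
python3 - <<'E'
from h import *
a=snap('wrist','w4');cv2.imwrite('pics/w4v.png',cv2.resize(a[:,:,::-1],(800,600),interpolation=cv2.INTER_CUBIC))
E
```

```text
eef_pos: [477.0, -131.4, 39.1]
wrist_force: [-5.2, -2.2, 1.1]
```

View pics/w4v.png

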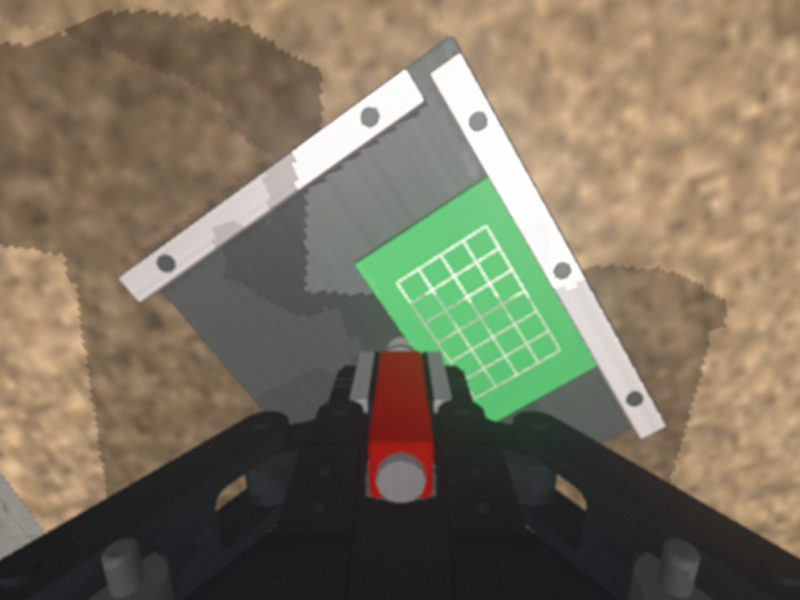

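The plate lies flush on the far rail, with about 5.6 N measured. Now I'll work out the round trip to its short edge.

```bash
python3 - <<'E'
from st import *
C,X,Y,T=stage('w4',((432,76),(641,438)),((143,302),(424,100)),((357,265),(490,180),(596,366),(488,425)))
e=np.array([477,-131.5]);t=T(e);print('tcp stage',t)
y=.235;X=np.array([np.cos(y),np.sin(y)]);Y=np.array([-X[1],X[0]])
s=.64;r=lambda p:ray('w4',p[0]*s,p[1]*s,20)[:2]
top=(r((357,265))+r((490,180)))/2
print('left edge gap to stick along Y',(top-e)@Y)
E
```

```text
yaws 0.2392251605866433 0.24454653363583823 C [523.28067116 -43.40694313] plate [[-59.1, -34.7], [-0.5, -35.7], [-1.3, -123.9], [-52.5, -123.4]] ctr [ 514.77595874 -127.31285192] [-28.4 -79.4] yaw 0.2280808184840313
tcp stage [-66.  -74.4]
left edge gap to stick along Y 39.484297820094866
```

```bash

python3 -m crank '[[0,0,0,-0.005,-0.0012,0,0],[0,0,0,-0.0117,-0.0028,0,0],[0,0,0,-0.0117,-0.0028,0.02,0],[0,0,0,-0.0117,-0.0028,0.035,0],[0,0,0,0.02,-0.035,0.035,0],[0,0,0,0.0453,-0.0591,0.035,0],[0,0,0,0.0453,-0.0591,0.035,0],[0,0,0,0.0453,-0.0591,0.02,0],[0,0,0,0.0453,-0.0591,0.0005,0],[0,0,0,0.0453,-0.0591,0.0005,0],[0,0,0,0.0453,-0.0591,0.0005,0]]'
python3 - <<'E'
from h import *
a=snap('wrist','w5');cv2.imwrite('pics/w5v.png',cv2.resize(a[:,:,::-1],(800,600),interpolation=cv2.INTER_CUBIC))
E
```

```text
time_s: 10.15
eef_pos: [523.3, -190.0, 39.7]
tool_rot: [-0.0, 0.818, 0.575, 0.0]
wrist_force: [-0.3, 0.3, -0.4]
width: 15.2
grip_force: 59.9
```

View pics/w5v.png

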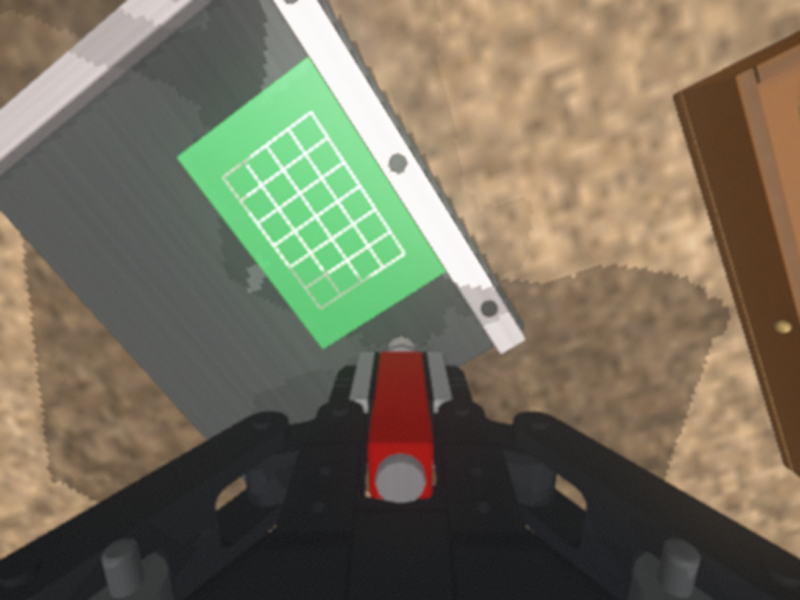

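The stick stands about 12 mm short of the plate's short edge (its foot is at about (400,345), the edge runs (324,348) to (442,272)), and the plate is still flush on the far rail.

```bash
g(){ grep -E 'eef|wrist'; }
python3 -m crank '[[0,0,0,-0.0009,0.0039,0,0],[0,0,0,-0.0017,0.0078,0,0],[0,0,0,-0.0024,0.011,0,0],[0,0,0,-0.003,0.014,0,0],[0,0,0,-0.0037,0.017,0,0],[0,0,0,-0.0043,0.02,0,0],[0,0,0,-0.0049,0.0225,0,0],[0,0,0,-0.0049,0.0225,0,0]]' |g
python3 -m crank '[[0,0,0,-0.0007,0.003,0,0],[0,0,0,-0.0013,0.006,0,0],[0,0,0,-0.002,0.009,0,0],[0,0,0,-0.0026,0.012,0,0],[0,0,0,-0.0032,0.0146,0,0],[0,0,0,-0.0032,0.0146,0,0],[0,0,0,-0.0032,0.0146,0,0]]'|g
python3 -m crank '[[0,0,0,-0.0002,0.001,0,0],[0,0,0,-0.0004,0.002,0,0],[0,0,0,-0.0004,0.002,0,0]]' |g
```

```text
eef_pos: [518.7, -167.6, 39.8]
wrist_force: [0.0, -1.7, -0.1]
eef_pos: [515.7, -153.2, 39.8]
wrist_force: [0.8, 0.3, -0.2]
eef_pos: [515.3, -151.4, 39.8]
wrist_force: [-0.1, 0.4, -0.6]
```

```bash
g(){ grep -E 'eef|wrist'; }
python3 -m crank '[[0,0,0,-0.0002,0.001,0,0],[0,0,0,-0.0004,0.002,0,0],[0,0,0,-0.0004,0.002,0,0]]' |g
python3 -m crank '[[0,0,0,-0.0002,0.001,0,0],[0,0,0,-0.0002,0.001,0,0]]' |g
python3 -m crank '[[0,0,0,-0.0002,0.001,0,0],[0,0,0,-0.0002,0.001,0,0]]' |g
python3 -m crank '[[0,0,0,-0.0002,0.0007,0,0],[0,0,0,-0.0002,0.0007,0,0]]' |g
```

```text
eef_pos: [514.8, -149.2, 39.8]
wrist_force: [0.2, 0.3, 0.3]
eef_pos: [514.6, -148.3, 39.8]
wrist_force: [-0.3, 0.2, -0.2]
eef_pos: [514.4, -147.3, 39.8]
wrist_force: [0.6, 0.8, 0.1]
eef_pos: [514.3, -146.6, 39.8]
wrist_force: [0.7, -0.1, 0.3]
```

```bash
g(){ grep -E 'eef|wrist'; }
python3 -m crank '[[0,0,0,-0.0002,0.0007,0,0],[0,0,0,-0.0002,0.0007,0,0]]' |g
python3 -m crank '[[0,0,0,-0.0001,0.0007,0,0],[0,0,0,-0.0001,0.0007,0,0]]' |g
python3 -m crank '[[0,0,0,-0.0001,0.0006,0,0],[0,0,0,-0.0001,0.0006,0,0]]' |g
```

```text
eef_pos: [514.0, -145.9, 39.8]
wrist_force: [0.1, -1.3, -0.2]
eef_pos: [514.0, -145.2, 39.8]
wrist_force: [-0.3, 0.5, -0.5]
eef_pos: [513.8, -144.6, 39.8]
wrist_force: [0.5, 0.1, -0.5]
```

```bash
g(){ grep -E 'eef|wrist'; }
python3 -m crank '[[0,0,0,-0.0001,0.0006,0,0],[0,0,0,-0.0001,0.0006,0,0]]' |g
python3 -m crank '[[0,0,0,-0.0001,0.0006,0,0],[0,0,0,-0.0001,0.0006,0,0]]' |g
python3 -m crank '[[0,0,0,-0.0001,0.0006,0,0],[0,0,0,-0.0001,0.0006,0,0]]' |g
```

```text
eef_pos: [513.7, -144.0, 39.8]
wrist_force: [-0.5, 0.7, -0.2]
eef_pos: [513.6, -143.4, 39.8]
wrist_force: [-0.7, -0.6, 0.3]
eef_pos: [513.7, -143.2, 39.9]
wrist_force: [-0.3, -2.1, -1.6]
```

```bash
g(){ grep -E 'eef|wrist'; }
python3 -m crank '[[0,0,0,-0.0001,0.0005,0,0],[0,0,0,-0.0001,0.0005,0,0]]' |g
python3 -m crank '[[0,0,0,-0.0001,0.0005,0,0],[0,0,0,-0.0001,0.0005,0,0]]' |g
```

```text
eef_pos: [513.7, -143.0, 39.9]
wrist_force: [-0.0, -3.5, -1.0]
eef_pos: [513.7, -142.9, 39.9]
wrist_force: [0.3, -5.9, -0.9]
```

```bash
python3 -m crank '[[0,0,0,0,0,0,0],[0,0,0,0,0,0,0]]' | grep wrist_f
python3 -m crank '[[0,0,0,0.001,-0.005,0,0],[0,0,0,0.003,-0.013,0,0],[0,0,0,0.003,-0.013,0.03,0],[0,0,0,-0.01,-0.05,0.06,0],[0,0,0,-0.03,-0.08,0.10,0],[0,0,0,-0.03,-0.08,0.10,0],[0,0,0,-0.03,-0.08,0.10,0]]'
python3 - <<'E'
from h import *
a=snap('wrist','w6');cv2.imwrite('pics/w6v.png',cv2.resize(a[:330,50:490,::-1],(800,600),interpolation=cv2.INTER_CUBIC))
E
```

```text
wrist_force: [-0.0, -5.5, -2.1]
time_s: 15.4
eef_pos: [483.6, -222.7, 140.8]
tool_rot: [0.001, 0.819, 0.574, 0.001]
wrist_force: [0.0, -0.3, -0.1]
width: 15.4
grip_force: 59.8
```

View pics/w6v.png

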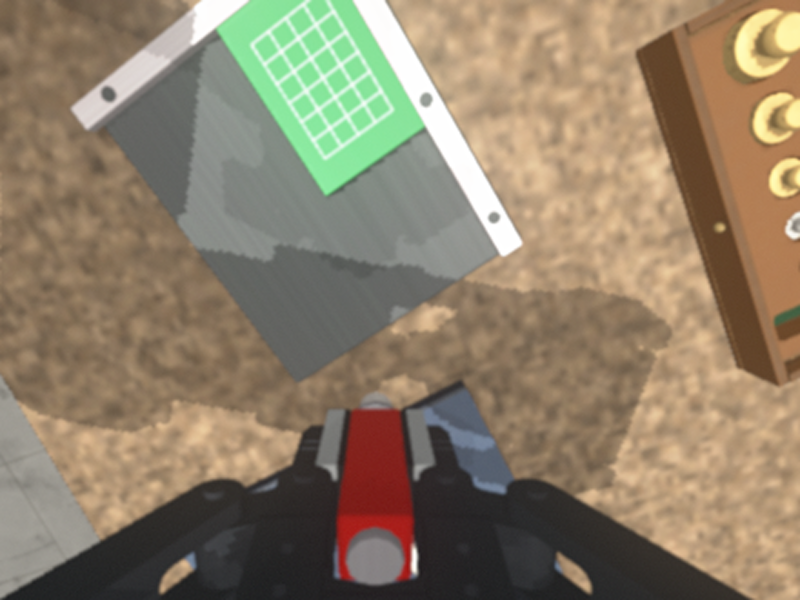

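The plate appears flush on both rails. I'll check the gaps numerically from above on the way back.

```bash
python3 -m crank '[[0,0,0,0,0.03,0.04,0],[0,0,0,0.01,0.06,0.04,0],[0,0,0,0.01,0.085,0.04,0],[0,0,0,0.01,0.085,0.04,0],[0,0,0,0.01,0.085,0.04,0]]' | grep eef
python3 - <<'E'
from h import *
a=snap('wrist','w7');h=cv2.cvtColor(a,cv2.COLOR_RGB2HSV)
g=cv2.inRange(h,(45,60,60),(85,255,255));n,l,s,c=cv2.connectedComponentsWithStats(g);k=1+np.argmax(s[1:,4]);m=(l==k).astype(np.uint8)
cn=max(cv2.findContours(m,0,1)[0],key=len)
P=np.array([ray('w7',*p[0],20)[:2] for p in cn],np.float32)
rc=cv2.minAreaRect(P);print('rect',rc,len(cn))
y=.236;X=np.array([np.cos(y),np.sin(y)]);Y=np.array([-X[1],X[0]])
c=np.array(rc[0])
for t in(-38,-20,0,15,30,40):
    print('far',t,[int(a[int(round(q[1])),int(round(q[0]))].min()) if 0<=q[1]<384 and 0<=q[0]<512 else -1 for d in range(26,40) for q in [proj('w7',[*(c+X*d+Y*t),20])]])
for t in(-24,-10,5,20):
    print('left',t,[int(a[int(round(q[1])),int(round(q[0]))].min()) if 0<=q[1]<384 and 0<=q[0]<512 else -1 for d in range(41,55) for q in [proj('w7',[*(c+Y*d+X*t),20])]])
E
```

```text
eef_pos: [492.8, -135.5, 178.3]
rect ((504.1167907714844, -94.42031860351562), (59.970855712890625, 90.58464813232422), 13.572334289550781) 229
far -38 [114, 114, 113, 121, 167, 251, 251, 254, 252, 211, 211, 183, 237, 250]
far -20 [122, 121, 120, 122, 149, 246, 254, 254, 254, 254, 253, 254, 254, 253]
far 0 [128, 129, 126, 128, 206, 238, 253, 253, 253, 252, 252, 251, 251, 252]
far 15 [133, 132, 132, 132, 163, 245, 253, 253, 253, 252, 252, 251, 251, 251]
far 30 [138, 138, 135, 144, 166, 230, 252, 241, 159, 153, 129, 129, 130, 196]
far 40 [140, 140, 140, 140, 164, 245, 254, 253, 253, 253, 253, 252, 252, 252]
left -24 [146, 144, 146, 158, 202, 251, 252, 252, 252, 252, 252, 252, 252, 252]
left -10 [144, 144, 144, 164, 221, 243, 253, 252, 252, 253, 253, 253, 253, 252]
left 5 [141, 142, 141, 151, 231, 249, 249, 225, 145, 130, 133, 132, 136, 159]
left 20 [141, 141, 140, 142, 214, 247, 253, 252, 252, 253, 253, 253, 253, 253]
```

No gap on either rail. I'll return the stick.

```bash
python3 -m crank '[[0,0,0,0,0.05,0,0],[0,0,0,-0.01,0.1,0,0],[0,0,0,-0.02,0.15,0,0],[0,0,0,-0.03,0.2,0,0],[0,0,0,-0.04,0.25,0,0],[0,0,0,-0.04,0.29,0,0],[0,0,0,-0.04,0.321,0,0],[0,0,0,-0.04,0.321,-0.04,0],[0,0,0,-0.04,0.321,-0.08,0],[0,0,0,-0.04,0.321,-0.08,0],[0,0,0,-0.04,0.321,-0.08,0]]' | grep eef
python3 - <<'E'
from h import *
a=snap('wrist','w8')
for i in range(3):
    print(robot.read_state()['eef_pos'].round(2) if hasattr(robot.read_state()['eef_pos'],'round') else robot.read_state()['eef_pos']);robot.capture('scene')
h=cv2.cvtColor(a,cv2.COLOR_RGB2HSV)
# holder: find grey block via low saturation near expected spot
q=proj('w8',[452.3,183.8,20]);print('hole px',q,'foot px',proj('w8',[453,185.5,73]))
g=((h[:,:,1]<45)&(h[:,:,2]>50)).astype(np.uint8);g[int(q[1])+20:]=0
n,l,s,c=cv2.connectedComponentsWithStats(g)
for k in range(1,n):
    if s[k,4]>800:print(s[k])
cv2.imwrite('pics/w8m.png',g*255)
E
```

```text
eef_pos: [453.4, 183.5, 99.4]
[454.68 183.81 100.67]
[455.2  183.96 101.35]
[455.28 184.04 101.62]
hole px [254.21978096 197.75531291] foot px [253.76099161 219.28873999]
[   0    0  183   79 7314]
[ 459   23   53   67 2782]
[   0  133   52   84 2202]
[ 215  156   79   61 4603]
```

```bash
python3 -m crank '[[0,0,0,-0.0015,0.0007,0,0],[0,0,0,-0.0015,0.0007,0,0],[0,0,0,-0.0015,0.0007,0,0]]' | grep eef
python3 - <<'E'
from h import *
for i in range(2):
    print(robot.read_state()['eef_pos']);robot.capture('scene')
a=snap('wrist','w9');h=cv2.cvtColor(a,cv2.COLOR_RGB2HSV)
X=np.array([np.cos(-.347),np.sin(-.347)]);Y=np.array([-X[1],X[0]]);c=np.array([452.3,183.8])
g=lambda P:[int(v) for v in h[int(round(P[1])),int(round(P[0]))][1:]]
print('+Y edge',[(d,g(proj('w9',[*(c+Y*d+X*t),20]))) for t in(-20,20) for d in range(27,38)])
print('X edge',[(d,g(proj('w9',[*(c+X*d+Y*15),20]))) for d in list(range(-38,-26))+list(range(27,38))])
r=((h[:,:,0]<8)|(h[:,:,0]>172))&(h[:,:,1]>150)&(h[:,:,2]>60);ys,xs=np.nonzero(r[205:330,200:310]);
print('red handle u range by row',[(v,int(200+np.nonzero(r[v,200:310])[0].min()),int(200+np.nonzero(r[v,200:310])[0].max())) for v in (230,250,270,290)])
E
```

```text
eef_pos: [452.0, 184.8, 100.4]
[452.0407912  184.83793355 100.36740224]
[451.99181624 184.81777351 100.21131931]
+Y edge [(27, [6, 176]), (28, [6, 176]), (29, [4, 174]), (30, [4, 176]), (31, [4, 176]), (32, [6, 165]), (33, [6, 136]), (34, [10, 101]), (35, [14, 92]), (36, [71, 137]), (37, [83, 162]), (27, [7, 192]), (28, [7, 193]), (29, [5, 191]), (30, [7, 192]), (31, [8, 194]), (32, [8, 161]), (33, [9, 110]), (34, [14, 89]), (35, [36, 106]), (36, [67, 144]), (37, [85, 184])]
X edge [(-38, [88, 177]), (-37, [86, 180]), (-36, [85, 182]), (-35, [86, 180]), (-34, [77, 178]), (-33, [46, 181]), (-32, [15, 189]), (-31, [4, 192]), (-30, [5, 194]), (-29, [4, 193]), (-28, [5, 193]), (-27, [5, 194]), (27, [5, 189]), (28, [7, 189]), (29, [7, 189]), (30, [7, 186]), (31, [12, 167]), (32, [44, 144]), (33, [79, 129]), (34, [78, 127]), (35, [77, 126]), (36, [78, 124]), (37, [76, 124])]
red handle u range by row [(230, 243, 269), (250, 240, 272), (270, 237, 275), (290, 235, 277)]
```

```bash
g(){ grep -E 'eef|wrist'; }
python3 -m crank '[[0,0,0,0,0,-0.025,0],[0,0,0,0,0,-0.045,0],[0,0,0,0,0,-0.052,0],[0,0,0,0,0,-0.058,0],[0,0,0,0,0,-0.06,0],[0,0,0,0,0,-0.06,0]]' |g
python3 -m crank '[[0,0,0,0,0,-0.003,0],[0,0,0,0,0,-0.006,0],[0,0,0,0,0,-0.006,0]]' |g
python3 -m crank '[[0,0,0,0,0,-0.001,0],[0,0,0,0,0,-0.002,0],[0,0,0,0,0,-0.002,0]]' |g
```

```text
eef_pos: [452.3, 184.9, 40.1]
wrist_force: [-0.0, 0.6, -0.1]
eef_pos: [451.7, 184.8, 33.7]
wrist_force: [-0.3, 0.3, -0.5]
eef_pos: [451.8, 184.8, 31.8]
wrist_force: [0.2, 0.0, -0.1]
```

```bash
g(){ grep -E 'eef|wrist'; }
for i in 1; do python3 -m crank '[[0,0,0,0,0,-0.001,0],[0,0,0,0,0,-0.001,0]]' |g; done
python3 -m crank '[[0,0,0,0,0,-0.001,0],[0,0,0,0,0,-0.001,0]]' |g
python3 -m crank '[[0,0,0,0,0,-0.001,0],[0,0,0,0,0,-0.001,0]]' |g
```

```text
eef_pos: [451.8, 184.8, 30.7]
wrist_force: [0.3, 0.0, -0.2]
eef_pos: [451.8, 184.8, 29.7]
wrist_force: [-0.4, -0.6, -0.4]
eef_pos: [451.9, 184.8, 29.5]
wrist_force: [-1.2, -0.7, 6.2]
```

```bash

python3 -m crank '[[0,0,0,0,0,0.0008,0],[0,0,0,0,0,0.0008,0],[0,0,0,0,0,0.0008,0.025],[0,0,0,0,0,0.0008,0.04],[0,0,0,0,0,0.0008,0.04],[0,0,0,0,0,0.0008,0.04],[0,0,0,0,0,0.03,0.04],[0,0,0,0,0,0.08,0.04],[0,0,0,0,0,0.13,0.04],[0,0,0,0,0,0.16,0.04],[0,0,0,0,0,0.16,0.04],[0,0,0,0,0,0.16,0.04]]'
python3 - <<'E'
from h import *
a=snap('wrist','wa');h=cv2.cvtColor(a,cv2.COLOR_RGB2HSV)
q=proj('wa',[452,184.8,86]).astype(int);print(q)
r=((((h[:,:,0]<8)|(h[:,:,0]>172))&(h[:,:,1]>150)&(h[:,:,2]>60))).astype(np.uint8);n,l,s,c=cv2.connectedComponentsWithStats(r)
for k in range(1,n):
    if s[k,4]>60:print(s[k],ray('wa',s[k][0]+s[k][2]/2,s[k][1]+s[k][3]-10,84).round(1))
print('expected handle top/bottom px',proj('wa',[452,184.8,84]),proj('wa',[452,184.8,24]))
E
```

```text
time_s: 20.75
eef_pos: [451.9, 184.8, 189.2]
tool_rot: [0.0, 0.818, 0.575, 0.001]
wrist_force: [-0.1, 0.0, -1.7]
width: 40.1
grip_force: 0.0
[255 190]
[ 479    0   33   35 1030] [680.3 249.1  84. ]
[248 171  16  27 228] [453. 186.  84.]
[ 135  181   46   44 1031] [354.5 192.5  84. ]
expected handle top/bottom px [255.4489608  189.49959073] [255.45904631 175.35839537]
```

```bash
python3 -c "
from bench import robot
print(robot.sign_off())"
```

```text
the job is handed in; nothing more can be done
None
```

The job is handed in at about 21 s: the plate lies flush on both rails, each pressed at about 5.7 N measured at the wrist, and the stick is back in its holder, upright and released, as the last wrist image showed. The hand-in call gave no verdict.

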